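# Extend the telescoping lint roller and hold it ready

### The arm

A 6-joint arm with a two-finger parallel gripper is mounted at the origin on a cart in front of the work surface, level with it; the furniture and walls round the work are solid. World frame = base frame: x ahead of the robot, y to its left, z up, the work surface at z = 0. Lengths are in mm, angles in rad, forces in N, time in s.
With the tool pointing down it reaches from about 325 to 750 mm from the base axis. Payload 7.6 kg.
Tool frame: the origin (TCP) lies midway between the tips of the shut fingers; the grasp point (between the pads) lies manip.grasp_offset behind it (manip.grasp_offset is the distance from the TCP to the grasp point, in mm); z points along the fingers, y is the line along which they close (so a half turn about z gives the same grasp; the last joint's range is limited). The gripper opens to 85 mm and grips with 20 to 120 N. Pads are 22 mm wide; open, the fingers measure 114 mm over their backs; the gripper's body (76 mm by 85 mm) begins 54 mm behind the grasp point. The pads swing forward as they close: fully open they stand 13 mm farther back than shut.
Start: joints at [1.206, 0.052, 1.401, -0, 1.689, -0.07], TCP at [152.521, 502.377, 231.323] pointing down, gripper open.
Joint ranges: [-2.9, 2.9], [-0.91, 2.17], [0.12, 2.37], [-1.06, 4.2], [0.26, 2.73], [-2.93, 2.93]. Speed limits (rad/s): [2.57, 2.57, 3.01, 3.14, 3.14, 3.14].

### API

Orientations are given as a 3x3 rotation matrix whose columns are the frame's x, y, z axes.
In Python, from plant import manip, grab_frame, cut_out gives the robot as it stands.
- The arm moves only by the tool arm_command, never from a script. Its argument "deltas" is a list of rows, each an object of numbers: "wx", "wy", "wz": the turn, a rotation vector about the world's x, y, z in degrees; "dx", "dy", "dz": the shift along the world's x, y, z in cm; "grip": the closure, from 0 (fully open) to 1 (shut). A call has 1 to 10 rows; each row shifts and turns the commanded pose from where the row before left it; what a row does not reach is not made up. A row lasts 1/8 s, in which the tool goes at most 62.5 mm and 10.7 degrees, less where a joint would pass 70% of its speed; a pose out of reach is approached as far as the arm can. A call is refused whole if a number of a shift passes 6.25 or a number of a turn 10.7, either way. A call with a gripper value outside its range is refused whole. The fingers move at their own pace and stop on an object; "newtons" is the grip in N (left out, the last holds). Time passes only in rows, so rows that do not move let the fingers close. It gives the time, the measured TCP pose, the force, the opening and the grip force at its end, in the units of the state.
- manip.get_obs(): the state, without advancing time (a new reading comes with each control period).
- grab_frame(name): name is "scene" or "top" or "wrist"; returns a dict with "pixels" (384x512x3 uint8, blue, green, red), "camera_matrix" (3x3 intrinsics, pixels), "position" and "orientation" of the camera in the world. Camera axes: x right, y down, z forward; pixel columns grow to the right and rows downward; lengths in mm; the calibration is good to about 2 mm. A picture is of the moment at which its call begins. There is no depth.
- manip.hand_in(): hands the job in; it is judged then, once.
Trained networks look in a picture, given as the dict that the camera call returned (one of the last four; its "shot" number tells which), for a name from the list of things; names that differ only in an ending like _2 or _b are one class to them, and where a whole thing is asked for, a point or a joint stands for the part that bears it (a point fixed in the world has none). Each returns a list of dicts, best first, with "conf" (0 to 1); they miss things now and then, are a little off and sometimes report something else, mostly with a low value. They report only what shows in the picture. A call takes as long as a camera call.
- cut_out(picture, label): "mask" (384x512 bool, what is visible of it) and "bbox" ([left, top, right, bottom] in pixels, round what is visible of it).
The state is a dict: "clock": time; "qpos": joint angles; "joint_vel": joint speeds; "tau": joint torques, N m; "position": TCP position; "ee_rot": TCP orientation; "contact_force": force on the tool from outside, world axes, zero at the start; "ft_torque": the same for the moment, N m; "gripper_width": opening from 0.0 (shut) to 1.0 (fully open); "finger_force": force on a finger pad.
Only numpy, scipy, OpenCV 4.12 (cv2) and the standard library are available. Lean on these libraries where they do the work, as an engineer would, in place of code of your own. Each camera call takes 0.05 s, during which the arm holds its last target. There are 200 camera calls.

### The job

Get the lint roller ready for use at full length: squeeze in the red button on its grip, pull the grip up past the first stop to the second, last stop, and let the button spring back out so that the handle locks there. Then lift the roller out of its stand by the grip, holding it so that the button stays out (by the ribbed sides, say), and finish while holding it still and upright in the air, fully extended and locked, with its foot clearly above the stand's rim. Leave the stamp, the ink pad and the tape measure where they are.

Things in the scene. Friction and masses are not known exactly. Their poses are not given: they have to be found in the camera images.
- grip (a point): on the axis of the blue grip, at the height of the red button's centre. Grip: upright bar 30 x 30 mm, from 45 mm below to 23 mm above this point. z is up; the -x side carries the button (14 wide, 19 tall, standing 6 mm proud); the y sides are ribbed grey. Closing on the x sides at this height squeezes the button flush, closing on the y sides leaves it free. 162 mm above the worktop when stowed
- handle (a joint): how far the grip is pulled up out of the roller, m: 0 stowed (as at the start), 0.035 first stop, 0.070 second stop, 0.071 hard end. At a stop it is locked (1.5 mm play) while the button is out; between stops a released button stays in and springs out at the next stop. The slide has 3 N of friction and stays where it is left
- button (a joint): how far the red button is pressed into the grip, in m: 0 fully out (locked when at a stop), 0.006 flush with the face; the lock is free from 0.004 on. Its spring needs 1.4 N to start and 3.5 N to be flush
- roller_foot (a point): centre of the underside of the blue end cap, the lowest point of the roller; 152 mm below grip when stowed, 222 mm at the second stop; at the start it stands on the stand's floor, 10 mm above the worktop. z points up along the roller's axis
- lint_roller: the lint roller, standing head down in the stand: blue end cap and white roll (43 mm thick, 77 mm long in all), blue collar, bright tube, blue grip with the red button; about 0.23 kg; origin at the foot, as roller_foot
- stand: grey round stand, fixed: foot 115 mm across, cup 53 mm across with its rim 50 mm above the worktop; origin at the centre of its underside. Two steel leaf springs in the cup hold the end cap down: a pull of 10 to 16 N snaps the roller out, after which it lifts freely (cup 40 mm deep, 2 mm of play round the roll)
- stamp: hand stamp with a red turned handle and a black base, 24 x 44 x 70 mm, standing; origin under its centre; leave alone
- ink_pad: blue ink pad, 64 x 92 x 16 mm; origin under its centre; leave alone
- tape_measure: yellow round tape measure, 58 x 69 x 22 mm; origin under its centre; leave alone

How it is judged (in metres and radians):
On the way, in this order (a step that is already met when the one before it is completed fails the run):
1. the red button is squeezed in (value of joint button above 0.004 m), for 0.1 s.
2. the handle is locked at the second stop: pulled out fully and the button sprung out again (value of joint handle above 0.067 m and value of joint button below 0.002 m), for 0.2 s.
At the end, for the whole second after the job is handed in: The fingers hold the roller (over 1 N), still (under 30 mm/s), within 15 degrees of upright, its foot over 60 mm above the worktop (the rim is at 50 mm), touching neither stand nor stamp; the handle is out at the second stop (over 67 mm) and locked (button under 2 mm in) (all of step 2 and height (world z) of roller_foot above 0.06 m and angle between roller_foot's own z axis and vertical below 0.26 rad and contact force between the fingers and lint_roller above 1 N and contact force between each of stand, stamp and lint_roller below 0.05 N and linear speed of lint_roller below 0.03 m/s); the arm keeps its last pose, push and grip.
It fails at once if the stamp, the ink pad or the tape measure is knocked out of its place (distance of any of stamp, ink_pad, tape_measure from where it was at the start of the episode above 0.03 m).
It also fails if it takes over 42 s, if anything falls off the work surface, if the arm or the gripper's body presses on something with over 40 N, if the wrist force passes 120 N, or if a joint passes its speed limit or range.

## Working session

There is one attempt and no reset: what is moved stays moved. The work goes in short steps, Python scripts to look and compute and a tool call to move; the robot and the scene stay as the last step left them, time stands still between calls to the robot, and variables do not carry over. Pictures are saved under pics/ and viewed, at most 10 in all, crops included, and the job is handed in when it is done.

Besides the shell and the picture viewer there is one more tool, called as name(argument=value, ...), one argument or row to a line, values as JSON. arm_command: Moves the arm, as the interface text tells. Its arguments: {"type":"object","properties":{"deltas":{"type":"array"},"newtons":{"type":"number"}},"required":["deltas"]}

```bash
mkdir -p pics
cat > h.py <<'E'
import numpy as np, cv2
from plant import manip, grab_frame, cut_out
def ray(p,u,v):
    K=np.array(p["camera_matrix"]);R=np.array(p["orientation"])
    d=R@np.linalg.solve(K,[u,v,1.]); return np.array(p["position"]),d/np.linalg.norm(d)
def tri(rs):
    A=0;b=0
    for o,d in rs:
        P=np.eye(3)-np.outer(d,d);A=A+P;b=b+P@o
    return np.linalg.solve(A,b)
E
python3 - <<'E'
from h import *
s=manip.get_obs();print(s["position"],s["ee_rot"],manip.grasp_offset,s["clock"])
ims=[]
for n in("scene","top"):
    p=grab_frame(n);ims.append(p["pixels"]);print(n,np.array(p["position"]).round(),np.array(p["orientation"]).round(2).tolist())
    for l in("lint_roller","grip","button","stand","stamp","ink_pad","tape_measure"):
        for r in cut_out(p,l)[:2]:
            m=r["mask"];v,u=np.nonzero(m);o,d=ray(p,u.mean(),v.mean())
            print(l,round(r["conf"],2),r["bbox"],u.mean().round(1),v.mean().round(1),"z0:",(o-d*o[2]/d[2]).round())
    cv2.imwrite(f"pics/{n}0.png",p["pixels"])
E
```

```text
[152.38952061 502.08111226 230.45987951] [[-9.56867886e-01  2.90522840e-01 -5.72230550e-04]
 [ 2.90523377e-01  9.56866785e-01 -1.45716317e-03]
 [ 1.24209223e-04 -1.56055900e-03 -9.99998775e-01]] 18.700000000000003 0.0
scene [ 138. -218.  571.] [[0.8, -0.31, 0.51], [-0.6, -0.45, 0.66], [0.02, -0.84, -0.55]]
lint_roller 0.58 [217.5, 175.1, 235.7, 244.9] 225.3 210.1 z0: [581. 457.   0.]
lint_roller 0.42 [257.8, 208.6, 276.1, 237.3] 269.6 223.7 z0: [639. 345.   0.]
grip 0.95 [213.9, 177.1, 235.3, 217.4] 225.4 195.8 z0: [619. 514.   0.]
button 0.63 [217.0, 193.9, 221.8, 199.9] 218.5 195.3 z0: [605. 527.   0.]
button 0.6 [216.4, 180.4, 237.5, 242.9] 225.6 210.2 z0: [581. 456.   0.]
stand 0.73 [200.0, 236.2, 255.0, 270.4] 225.9 253.8 z0: [488. 316.   0.]
stamp 0.84 [260.4, 206.0, 275.6, 235.0] 269.8 222.8 z0: [641. 348.   0.]
ink_pad 0.84 [239.2, 194.1, 270.0, 220.4] 254.8 204.8 z0: [659. 432.   0.]
tape_measure 0.72 [214.1, 178.3, 235.4, 217.0] 224.9 195.7 z0: [618. 515.   0.]
tape_measure 0.62 [203.6, 202.0, 219.3, 221.3] 211.4 210.8 z0: [549. 475.   0.]
top [423. 365. 945.] [[-0.01, -0.98, 0.2], [-1.0, 0.01, 0.01], [-0.01, -0.2, -0.98]]
lint_roller 0.59 [270.7, 240.9, 299.7, 265.9] 283.8 252.0 z0: [498. 314.   0.]
grip 0.95 [273.2, 237.8, 294.3, 264.3] 285.3 249.7 z0: [503. 311.   0.]
stand 0.89 [253.7, 226.8, 310.7, 287.6] 279.9 257.9 z0: [487. 322.   0.]
stamp 0.58 [269.8, 179.6, 285.1, 197.8] 276.9 187.9 z0: [624. 325.   0.]
tape_measure 0.66 [189.7, 207.9, 225.7, 243.5] 207.1 225.5 z0: [551. 462.   0.]
```

View pics/scene0.png

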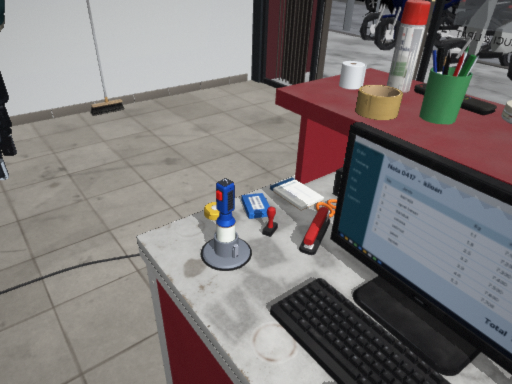

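View pics/top0.png

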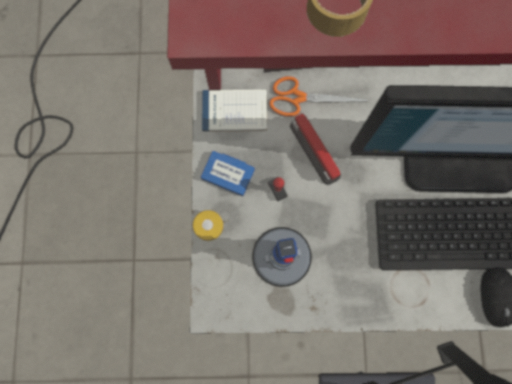

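The roller stands near (490, 320). The button, at about pixel (289, 261) in the top view, faces roughly -x. The stamp and ink pad are behind it, with the tape measure to the left. Next I'll get the grip position and yaw from both views.

```bash
cat > m.py <<'E'
from h import *
from scipy.optimize import minimize
def red(p,b):
    x=p["pixels"].astype(int);m=(x[...,2]>130)&(x[...,1]<80)&(x[...,0]<90)
    q=np.zeros_like(m);b=[int(t) for t in b];q[b[1]-4:b[3]+5,b[0]-4:b[2]+5]=1
    return m&q
def box(c,yaw,zl=-45,zh=23):
    R=np.array([[np.cos(yaw),-np.sin(yaw)],[np.sin(yaw),np.cos(yaw)]])
    return np.array([[*(c[:2]+R@[a,b]),c[2]+z] for a in(-15,15) for b in(-15,15) for z in(zl,zh)])
def proj(p,X):
    X=(np.array(X)-p["position"])@np.array(p["orientation"]);K=np.array(p["camera_matrix"])
    u=X@K.T;return u[:,:2]/u[:,2:]
E
python3 - <<'E'
from m import *
rs=[];P=[]
for n in("scene","top"):
    p=grab_frame(n);r=cut_out(p,"grip")[0];m=red(p,r["bbox"]);v,u=np.nonzero(m)
    print(n,len(u),u.mean(),v.mean());rs.append(ray(p,u.mean(),v.mean()));P.append((p,r["mask"]))
B=tri(rs);print("button",B)
o,d=rs[1];print("top ray at z162",o+d*(162-o[2])/d[2])
def cost(x):
    t=0
    for p,m in P:
        h=cv2.convexHull(proj(p,box(np.array([x[0],x[1],162]),x[2])).astype(np.float32))
        k=np.zeros((384*4,512*4),np.uint8);cv2.fillConvexPoly(k,((h+.5)*4).astype(int),1)
        M=np.kron(m.astype(np.uint8),np.ones((4,4),np.uint8)); t+=(k!=M).sum()/16
    return t
for y0 in(-.5,-.25,0,.25,.5):
    b=minimize(lambda x:cost([*x,y0]),[B[0]+16,B[1]],method="Nelder-Mead",options=dict(initial_simplex=[[490,315],[500,315],[490,325]]));print(y0,b.x,b.fun)
E
```

```text
scene 48 218.5625 194.85416666666666
top 26 288.9230769230769 259.5769230769231
button [472.92335563 315.34602294 163.01401476]
top ray at z162 [473.35210723 315.08066336 162.        ]
-0.5 [489.55551147 319.33692932] 222.0
-0.25 [490.30796051 320.11190414] 145.5
0 [490.05711555 319.54741955] 145.875
0.25 [489.79949951 319.43313599] 158.6875
0.5 [490.67016602 318.51501465] 170.125
```

arm_command(
  deltas=[
    {"dz":2,"dx":3,"dy":-1.6,"wz":-7},
    {"dz":2,"dx":4,"dy":-2.2,"wz":-7},
    {"dx":4,"dy":-2.2,"wz":-7},
    {"dx":4,"dy":-2.2,"wz":-7},
    {"dx":4,"dy":-2.2,"wz":-7},
    {"dx":4,"dy":-2.2,"wz":-7},
    {"dx":4,"dy":-2.2,"wz":-7},
    {"dx":4,"dy":-2.2,"wz":-7},
    {"dx":2.5,"dy":-1.2,"wz":-3},
    {},
  ],
  newtons=30,
)

```text
invalid input
```

Run:
```python
from m import *
s=manip.get_obs();print(s["position"],s["qpos"],s["ee_rot"][:,1])
p=grab_frame("wrist");cv2.imwrite("pics/w1.png",p["pixels"]);print(p["position"],np.array(p["orientation"]).round(2).tolist())
r=cut_out(p,"grip")
for q in r: print(q["conf"],q["bbox"])
print(proj(p,box(np.array([490,319.5,162.]),.25)).round().tolist())
m=red(p,r[0]["bbox"]);v,u=np.nonzero(m);print(len(u))
o,d=ray(p,u.mean(),v.mean());print(o+d*(162-o[2])/d[2])
```

```text
[152.53339321 502.38719558 231.35258896] [ 1.20569518e+00  5.21768622e-02  1.40066609e+00 -1.91680329e-05
  1.68858986e+00 -7.02910740e-02] [2.90560277e-01 9.56856677e-01 1.58107717e-04]
[ 74.45901061 525.93538133 373.2609452 ] [[0.29, 0.91, 0.3], [0.96, -0.28, -0.09], [-0.0, 0.32, -0.95]]
[[178.0, 460.0], [162.0, 534.0], [197.0, 452.0], [185.0, 526.0], [191.0, 473.0], [179.0, 548.0], [210.0, 465.0], [201.0, 540.0]]Traceback (most recent call last):
  File "<stdin>", line 7, in <module>
IndexError: list index out of range
```

View pics/w1.png

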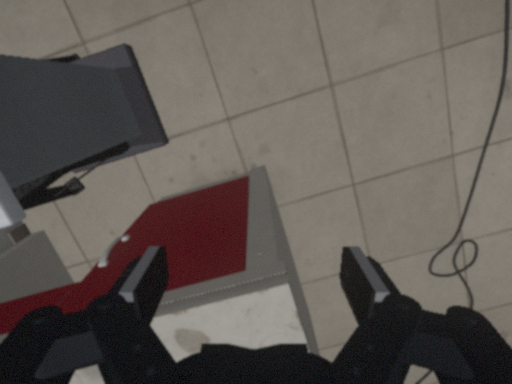

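The wrist view shows only the desk's edge and the fingers, because the move was refused. I'll retry with every key in each row.

arm_command(
  deltas=[
    {"dx":3,"dy":-1.6,"dz":2,"wx":0,"wy":0,"wz":-7,"grip":0},
    {"dx":4,"dy":-2.2,"dz":2,"wx":0,"wy":0,"wz":-7,"grip":0},
    {"dx":4,"dy":-2.2,"dz":0,"wx":0,"wy":0,"wz":-7,"grip":0},
    {"dx":4,"dy":-2.2,"dz":0,"wx":0,"wy":0,"wz":-7,"grip":0},
    {"dx":4,"dy":-2.2,"dz":0,"wx":0,"wy":0,"wz":-7,"grip":0},
    {"dx":4,"dy":-2.2,"dz":0,"wx":0,"wy":0,"wz":-7,"grip":0},
    {"dx":4,"dy":-2.2,"dz":0,"wx":0,"wy":0,"wz":-7,"grip":0},
    {"dx":4,"dy":-2.2,"dz":0,"wx":0,"wy":0,"wz":-7,"grip":0},
    {"dx":2.5,"dy":-1.2,"dz":0,"wx":0,"wy":0,"wz":-3,"grip":0},
    {"dx":0,"dy":0,"dz":0,"wx":0,"wy":0,"wz":0,"grip":0},
  ],
  newtons=30,
)

```text
clock: 2.35
position: [488.7, 319.3, 270.7]
ee_rot: [[-0.241, 0.97, -0.001], [0.97, 0.241, -0.001], [-0.0, -0.001, -1.0]]
contact_force: [-0.7, -0.6, -0.0]
gripper_width: 0.999
finger_force: 0.0
```

Run:
```python
from m import *
s=manip.get_obs();print(s["clock"],s["position"],s["qpos"],s["ee_rot"][:,1])
p=grab_frame("wrist");cv2.imwrite("pics/w2.png",p["pixels"]);print(p["position"])
r=cut_out(p,"grip")
for q in r: print(q["conf"],q["bbox"])
print(proj(p,box(np.array([490,319.5,162.]),.25)).round().tolist())
m=red(p,r[0]["bbox"]);v,u=np.nonzero(m);print(len(u))
o,d=ray(p,u.mean(),v.mean());print(o+d*(162-o[2])/d[2])
```

```text
2.35 [488.70848205 319.28825863 270.67122674] [ 5.15536028e-01  2.15162459e-01  1.14498190e+00 -1.60535625e-04
  1.78232853e+00  2.71828567e-01] [ 9.70457867e-01  2.41269310e-01 -8.05764576e-04]
[469.34176705 398.61115166 412.55005649]
0.71 [233.3, 156.9, 274.6, 206.9]
[[241.0, 186.0], [237.0, 212.0], [240.0, 157.0], [236.0, 176.0], [270.0, 186.0], [274.0, 212.0], [270.0, 157.0], [275.0, 176.0]]
66
[472.3561725  315.06503602 162.        ]
```

View pics/w2.png

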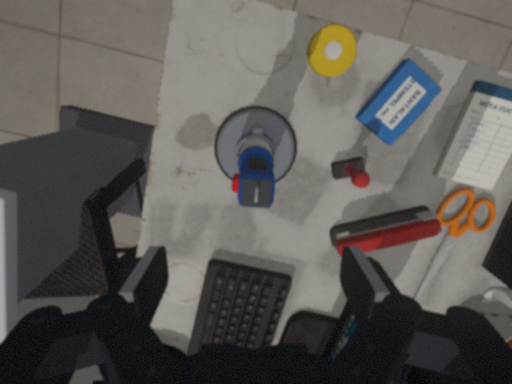

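The wrist view shows the grip at pixels 237–274 × 157–207, with the button to the left at (236, 183). This matches the model at (490, 319.5) with yaw 0.25, so I'll descend.

arm_command(
  deltas=[
    {"dx":0.1,"dy":0,"dz":-2,"wx":0,"wy":0,"wz":0,"grip":0},
    {"dx":0,"dy":0,"dz":-2,"wx":0,"wy":0,"wz":0,"grip":0},
    {"dx":0,"dy":0,"dz":-2,"wx":0,"wy":0,"wz":0,"grip":0},
    {"dx":0,"dy":0,"dz":-2,"wx":0,"wy":0,"wz":0,"grip":0},
    {"dx":0,"dy":0,"dz":-2,"wx":0,"wy":0,"wz":0,"grip":0},
    {"dx":0,"dy":0,"dz":-2,"wx":0,"wy":0,"wz":0,"grip":0},
    {"dx":0,"dy":0,"dz":-1,"wx":0,"wy":0,"wz":0,"grip":0},
    {"dx":0,"dy":0,"dz":0,"wx":0,"wy":0,"wz":0,"grip":0},
  ],
)

```text
clock: 3.45
position: [487.8, 320.7, 141.1]
ee_rot: [[-0.245, 0.97, -0.001], [0.97, 0.245, -0.0], [-0.0, -0.001, -1.0]]
contact_force: [1.1, -0.1, 0.6]
gripper_width: 0.998
finger_force: 0.0
```

Run:
```python
from m import *
s=manip.get_obs();print(s["position"],s["contact_force"])
p=grab_frame("scene");q=grab_frame("wrist")
cv2.imwrite("pics/d1.png",np.hstack([cv2.resize(p["pixels"][130:290,140:300],(400,400)),cv2.resize(q["pixels"][100:384,80:430],(400,400))]))
```

```text
[487.81054377 320.73910028 141.09584556] [ 1.05579479 -0.08908182  0.565101  ]
```

View pics/d1.png

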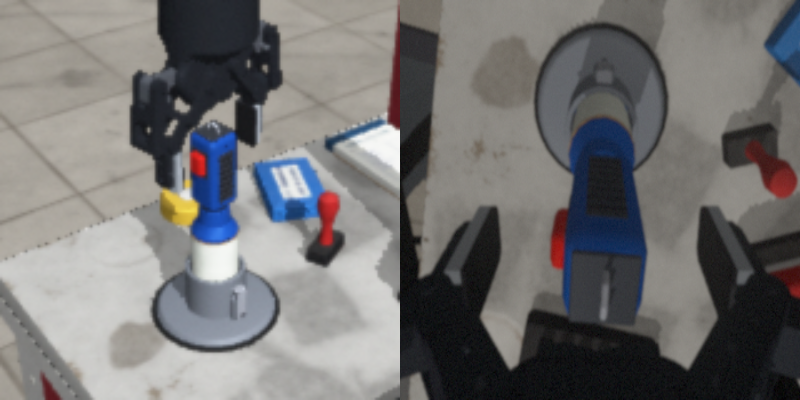

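The fingers straddle the button side and its opposite side, with the button between them at the pads' height. Closing now.

arm_command(
  deltas=[
    {"dx":0.2,"dy":-0.1,"dz":0,"wx":0,"wy":0,"wz":0,"grip":0.4},
    {"dx":0,"dy":0,"dz":0,"wx":0,"wy":0,"wz":0,"grip":1},
    {"dx":0,"dy":0,"dz":0,"wx":0,"wy":0,"wz":0,"grip":1},
    {"dx":0,"dy":0,"dz":0,"wx":0,"wy":0,"wz":0,"grip":1},
    {"dx":0,"dy":0,"dz":0,"wx":0,"wy":0,"wz":0,"grip":1},
    {"dx":0,"dy":0,"dz":0,"wx":0,"wy":0,"wz":0,"grip":1},
    {"dx":0,"dy":0,"dz":0,"wx":0,"wy":0,"wz":0,"grip":1},
    {"dx":0,"dy":0,"dz":0,"wx":0,"wy":0,"wz":0,"grip":1},
  ],
  newtons=35,
)

```text
clock: 4.55
position: [490.7, 319.4, 141.8]
ee_rot: [[-0.244, 0.97, 0.001], [0.97, 0.244, 0.0], [0.0, 0.001, -1.0]]
contact_force: [-1.2, -0.5, 5.8]
gripper_width: 0.354
finger_force: 33.8
```

The opening is 30 mm, so the button is flush. Pulling up.

arm_command(
  deltas=[
    {"dx":0,"dy":0,"dz":0.5,"wx":0,"wy":0,"wz":0,"grip":1},
    {"dx":0,"dy":0,"dz":0.8,"wx":0,"wy":0,"wz":0,"grip":1},
    {"dx":0,"dy":0,"dz":0.8,"wx":0,"wy":0,"wz":0,"grip":1},
    {"dx":0,"dy":0,"dz":0.8,"wx":0,"wy":0,"wz":0,"grip":1},
    {"dx":0,"dy":0,"dz":0.8,"wx":0,"wy":0,"wz":0,"grip":1},
    {"dx":0,"dy":0,"dz":0.8,"wx":0,"wy":0,"wz":0,"grip":1},
    {"dx":0,"dy":0,"dz":0.8,"wx":0,"wy":0,"wz":0,"grip":1},
    {"dx":0,"dy":0,"dz":0,"wx":0,"wy":0,"wz":0,"grip":1},
    {"dx":0,"dy":0,"dz":0,"wx":0,"wy":0,"wz":0,"grip":1},
  ],
)

```text
clock: 5.68
position: [491.1, 319.6, 195.6]
ee_rot: [[-0.244, 0.97, 0.002], [0.97, 0.244, 0.001], [0.001, 0.003, -1.0]]
contact_force: [0.4, -0.2, 2.3]
gripper_width: 0.359
finger_force: 34.1
```

arm_command(
  deltas=[
    {"dx":0,"dy":0,"dz":0.5,"wx":0,"wy":0,"wz":0,"grip":1},
    {"dx":0,"dy":0,"dz":0.5,"wx":0,"wy":0,"wz":0,"grip":1},
    {"dx":0,"dy":0,"dz":0.4,"wx":0,"wy":0,"wz":0,"grip":1},
    {"dx":0,"dy":0,"dz":0.1,"wx":0,"wy":0,"wz":0,"grip":1},
    {"dx":0,"dy":0,"dz":0,"wx":0,"wy":0,"wz":0,"grip":1},
    {"dx":0,"dy":0,"dz":0,"wx":0,"wy":0,"wz":0,"grip":1},
  ],
)

```text
clock: 6.42
position: [490.5, 319.4, 209.5]
ee_rot: [[-0.244, 0.97, 0.0], [0.97, 0.244, 0.0], [0.0, 0.0, -1.0]]
contact_force: [-0.1, 0.9, -2.5]
gripper_width: 0.361
finger_force: 33.8
```

arm_command(
  deltas=[
    {"dx":0,"dy":0,"dz":0.1,"wx":0,"wy":0,"wz":0,"grip":1},
    {"dx":0,"dy":0,"dz":0.1,"wx":0,"wy":0,"wz":0,"grip":1},
    {"dx":0,"dy":0,"dz":0,"wx":0,"wy":0,"wz":0,"grip":1},
    {"dx":0,"dy":0,"dz":0,"wx":0,"wy":0,"wz":0,"grip":1},
  ],
)

```text
clock: 6.92
position: [490.5, 319.4, 211.3]
ee_rot: [[-0.244, 0.97, 0.0], [0.97, 0.244, 0.0], [-0.0, 0.0, -1.0]]
contact_force: [-0.3, 0.1, -4.1]
gripper_width: 0.354
finger_force: 33.7
```

arm_command(
  deltas=[
    {"dx":0,"dy":0,"dz":0.1,"wx":0,"wy":0,"wz":0,"grip":1},
    {"dx":0,"dy":0,"dz":0,"wx":0,"wy":0,"wz":0,"grip":1},
    {"dx":0,"dy":0,"dz":0,"wx":0,"wy":0,"wz":0,"grip":1},
  ],
)

```text
clock: 7.3
position: [490.5, 319.4, 212.4]
ee_rot: [[-0.244, 0.97, 0.0], [0.97, 0.244, 0.0], [0.0, 0.0, -1.0]]
contact_force: [0.4, 0.8, -3.3]
gripper_width: 0.358
finger_force: 33.8
```

arm_command(
  deltas=[
    {"dx":0,"dy":0,"dz":0,"wx":0,"wy":0,"wz":0,"grip":0.4},
    {"dx":0,"dy":0,"dz":0,"wx":0,"wy":0,"wz":0,"grip":0},
    {"dx":0,"dy":0,"dz":0,"wx":0,"wy":0,"wz":0,"grip":0},
    {"dx":0,"dy":0,"dz":0,"wx":0,"wy":0,"wz":0,"grip":0},
    {"dx":0,"dy":0,"dz":0,"wx":0,"wy":0,"wz":0,"grip":0},
    {"dx":0,"dy":0,"dz":0,"wx":0,"wy":0,"wz":0,"grip":0},
  ],
)

```text
clock: 8.05
position: [490.5, 319.4, 212.3]
ee_rot: [[-0.244, 0.97, 0.0], [0.97, 0.244, 0.0], [0.0, 0.0, -1.0]]
contact_force: [0.6, 0.4, 0.3]
gripper_width: 1.0
finger_force: 0.0
```

Run:
```python
from m import *
s=manip.get_obs();print(s["position"],s["contact_force"],s["gripper_width"])
p=grab_frame("scene");q=grab_frame("wrist")
cv2.imwrite("pics/d2.png",np.hstack([cv2.resize(p["pixels"][130:290,140:300],(400,400)),cv2.resize(q["pixels"][100:384,80:430],(400,400))]))
```

```text
[490.51132508 319.3821294  212.30786795] [0.55772421 0.36422599 0.29685524] 1.000196015746917
```

View pics/d2.png

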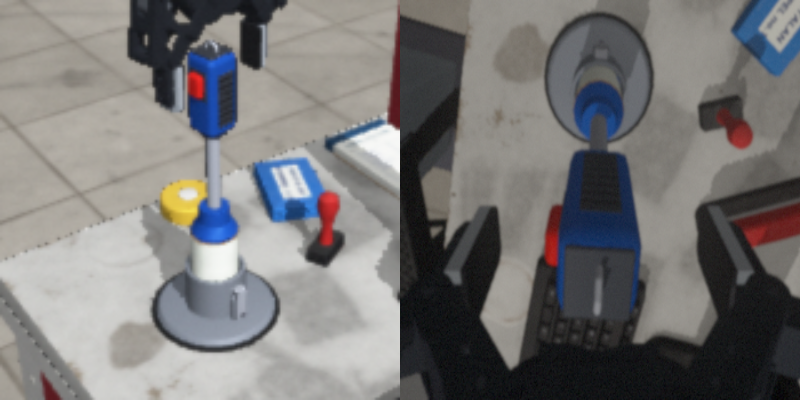

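Extended, with the button standing proud again. I'll rotate 90° in place and grip the ribbed sides.

arm_command(
  deltas=[
    {"dx":0,"dy":0,"dz":0,"wx":0,"wy":0,"wz":10,"grip":0},
    {"dx":0,"dy":0,"dz":0,"wx":0,"wy":0,"wz":10,"grip":0},
    {"dx":0,"dy":0,"dz":0,"wx":0,"wy":0,"wz":10,"grip":0},
    {"dx":0,"dy":0,"dz":0,"wx":0,"wy":0,"wz":10,"grip":0},
    {"dx":0,"dy":0,"dz":0,"wx":0,"wy":0,"wz":10,"grip":0},
    {"dx":0,"dy":0,"dz":0,"wx":0,"wy":0,"wz":10,"grip":0},
    {"dx":0,"dy":0,"dz":0,"wx":0,"wy":0,"wz":10,"grip":0},
    {"dx":0,"dy":0,"dz":0,"wx":0,"wy":0,"wz":10,"grip":0},
    {"dx":0,"dy":0,"dz":0,"wx":0,"wy":0,"wz":10,"grip":0},
    {"dx":0,"dy":0,"dz":0,"wx":0,"wy":0,"wz":0,"grip":0},
  ],
)

```text
clock: 9.4
position: [490.5, 319.4, 212.3]
ee_rot: [[-0.97, -0.242, -0.0], [-0.242, 0.97, 0.0], [0.0, 0.0, -1.0]]
contact_force: [0.8, 0.5, 0.2]
gripper_width: 0.999
finger_force: 0.0
```

Run:
```python
from m import *
s=manip.get_obs();print(s["position"],s["contact_force"],s["qpos"])
p=grab_frame("top");q=grab_frame("wrist")
cv2.imwrite("pics/d3.png",np.hstack([cv2.resize(p["pixels"][180:320,210:350],(400,400)),cv2.resize(q["pixels"][100:384,80:430],(400,400))]))
```

```text
[490.52081183 319.37513806 212.3252275 ] [0.77071944 0.46371249 0.24193901] [ 5.14018579e-01  2.28531486e-01  1.24478093e+00  8.81566143e-05
  1.66825959e+00 -1.30146706e+00]
```

View pics/d3.png

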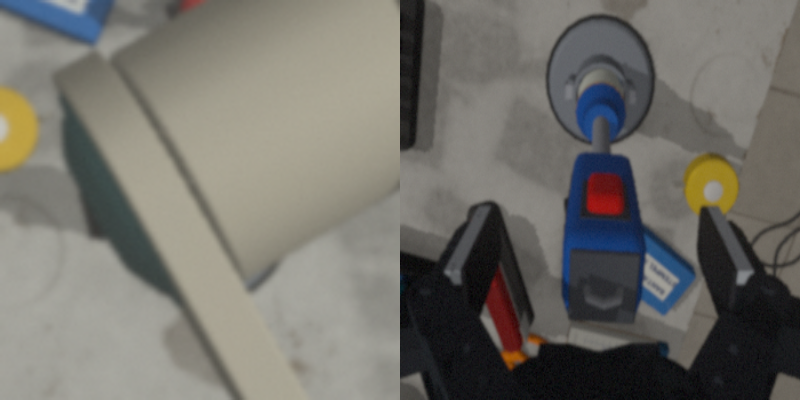

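The wrist view shows the grip centred between the fingers with the button facing the camera, away from the pads. Closing on the ribbed sides.

arm_command(
  deltas=[
    {"dx":0,"dy":0,"dz":0,"wx":0,"wy":0,"wz":0,"grip":0.4},
    {"dx":0,"dy":0,"dz":0,"wx":0,"wy":0,"wz":0,"grip":1},
    {"dx":0,"dy":0,"dz":0,"wx":0,"wy":0,"wz":0,"grip":1},
    {"dx":0,"dy":0,"dz":0,"wx":0,"wy":0,"wz":0,"grip":1},
    {"dx":0,"dy":0,"dz":0,"wx":0,"wy":0,"wz":0,"grip":1},
    {"dx":0,"dy":0,"dz":0,"wx":0,"wy":0,"wz":0,"grip":1},
    {"dx":0,"dy":0,"dz":0,"wx":0,"wy":0,"wz":0,"grip":1},
    {"dx":0,"dy":0,"dz":0,"wx":0,"wy":0,"wz":0,"grip":1},
  ],
  newtons=70,
)

```text
clock: 10.5
position: [490.5, 319.5, 212.4]
ee_rot: [[-0.97, -0.244, -0.0], [-0.244, 0.97, 0.0], [0.0, 0.0, -1.0]]
contact_force: [-0.6, 1.3, 0.9]
gripper_width: 0.344
finger_force: 67.6
```

arm_command(
  deltas=[
    {"dx":0,"dy":0,"dz":0.3,"wx":0,"wy":0,"wz":0,"grip":1},
    {"dx":0,"dy":0,"dz":0.3,"wx":0,"wy":0,"wz":0,"grip":1},
    {"dx":0,"dy":0,"dz":0.3,"wx":0,"wy":0,"wz":0,"grip":1},
    {"dx":0,"dy":0,"dz":0,"wx":0,"wy":0,"wz":0,"grip":1},
  ],
)

```text
clock: 11.0
position: [490.8, 319.9, 223.5]
ee_rot: [[-0.97, -0.244, 0.002], [-0.244, 0.97, 0.002], [-0.003, 0.001, -1.0]]
contact_force: [-2.1, 2.7, 0.3]
gripper_width: 0.344
finger_force: 71.2
```

arm_command(
  deltas=[
    {"dx":0,"dy":0,"dz":0.5,"wx":0,"wy":0,"wz":0,"grip":1},
    {"dx":0,"dy":0,"dz":1,"wx":0,"wy":0,"wz":0,"grip":1},
    {"dx":0,"dy":0,"dz":1.5,"wx":0,"wy":0,"wz":0,"grip":1},
    {"dx":0,"dy":0,"dz":1.5,"wx":0,"wy":0,"wz":0,"grip":1},
    {"dx":0,"dy":0,"dz":1.5,"wx":0,"wy":0,"wz":0,"grip":1},
    {"dx":0,"dy":0,"dz":1,"wx":0,"wy":0,"wz":0,"grip":1},
    {"dx":0,"dy":0,"dz":0.5,"wx":0,"wy":0,"wz":0,"grip":1},
    {"dx":0,"dy":0,"dz":0,"wx":0,"wy":0,"wz":0,"grip":1},
    {"dx":0,"dy":0,"dz":0,"wx":0,"wy":0,"wz":0,"grip":1},
    {"dx":0,"dy":0,"dz":0,"wx":0,"wy":0,"wz":0,"grip":1},
  ],
)

```text
clock: 12.25
position: [490.4, 319.3, 295.7]
ee_rot: [[-0.97, -0.244, -0.001], [-0.244, 0.97, -0.0], [0.001, -0.0, -1.0]]
contact_force: [0.1, -0.4, -2.4]
gripper_width: 0.35
finger_force: 70.5
```

Run:
```python
from m import *
s=manip.get_obs();print(s["position"],s["contact_force"],s["gripper_width"],np.abs(s["joint_vel"]).max())
p=grab_frame("scene");q=grab_frame("wrist")
cv2.imwrite("pics/d4.png",np.hstack([cv2.resize(p["pixels"][100:290,130:320],(400,400),interpolation=2),cv2.resize(q["pixels"][100:384,80:430],(400,400))]))
```

```text
[490.39563272 319.33578318 295.74180843] [ 0.05912785 -0.39266644 -2.40910174] 0.34993050705447387 0.0027908371580469193
```

View pics/d4.png

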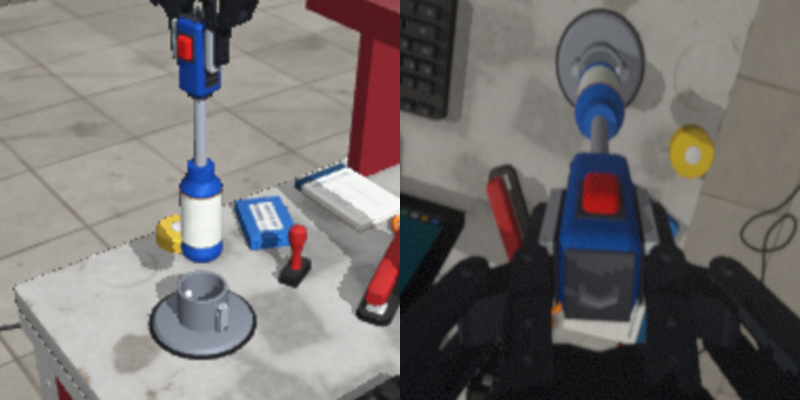

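The roller hangs upright well above the stand. The tube is fully out, the button stands proud and the other objects haven't moved, so I'm handing in.

```bash
python3 -c "
from plant import manip
print(manip.hand_in())"
```

```text
the job is handed in; nothing more can be done
None
```

I handed the job in with the lint roller fully extended and its button out, held still and upright by the ribbed sides with its foot about 93 mm above the worktop; hand-in returned no verdict, so I don't know the judged result.

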